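Wake and zero the jeweller's scale

ROBOT

A 6-joint arm with a two-finger parallel gripper is mounted at the origin on the work surface. World frame = base frame: x ahead of the robot, y to its left, z up, the work surface at z = 0. Lengths are in mm, angles in rad, forces in N, time in s.
With the tool pointing down it reaches from about 250 to 775 mm from the base axis. Payload 4 kg.
Tool frame: the origin (TCP) lies between the finger pads; the fingertips stand 11 mm ahead of it and the grasp point (between the pads) lies 8 mm behind it (env.nose_length is the z of the fingertips in the tool frame, in mm); z points along the fingers, x is the direction in which the jaws open and shut, and the axes are right-handed (so a half turn about z gives the same grasp; the last joint's range is limited). The gripper opens to 94 mm and grips with 3 to 60 N. Pads are 16 mm wide; open, the fingers measure 119 mm over their backs; the gripper's body (75 mm by 177 mm) begins 78 mm behind the grasp point.
Start: joints at [-1.305, 0.087, 1.371, -0, 1.684, -0.103], TCP at [198.271, -513.038, 216.506] pointing down, gripper open.
Joint ranges: [-3.1, 3.1], [-0.76, 2.03], [0.27, 2.55], [-1.08, 4.22], [0.17, 2.65], [-2.57, 2.57]. Speed limits (rad/s): [2.79, 2.79, 3.14, 3.14, 3.14, 3.14].

INTERFACE

Orientations are given as [roll, pitch, yaw] about the fixed x, y, z axes, in that order (R = Rz(yaw) Ry(pitch) Rx(roll)).
In Python, from cell import env gives the robot as it stands. The module is installed in compiled form; this text tells all that it offers.
- The arm moves only by the shell command python3 -m handwheel 'ROWS' [FORCE]. ROWS is JSON, a list of rows, each an object with "gripper": the opening in per cent of the stroke, from 0 (shut) to 100 (fully open); "xyz": the shift along the tool's x, y, z in m, a list of three; "turn": the turn, a rotation vector about the tool's x, y, z in units of 8 degrees (1.0 is 8 degrees), a list of three. A call has 1 to 5 rows; each row shifts and turns the commanded pose from where the row before left it, along the tool's axes as they then stand; what a row does not reach is not made up. A row lasts 1/8 s, in which the tool goes at most 62.5 mm and 10.7 degrees, less where a joint would pass 70% of its speed; a pose out of reach is approached as far as the arm can. A call with a gripper value outside its range is refused whole. The fingers move at their own pace and stop on an object; FORCE is the grip in N (left out, the last holds). Time passes only in rows, so rows that do not move let the fingers close. It gives the time, the measured TCP pose, the force and the opening at its end, in the units of the state.
- env.read_state(): the state, without advancing time (a new reading comes with each control period).
- env.grab_frame(name): name is "scene" or "top" or "wrist"; returns the picture (420x560x3 uint8, red, green, blue); there is no depth.
- env.camera_info(name): a dict with "camera_matrix" (3x3 intrinsics, pixels), "R" (3x3) and "t" (3): a world point X has camera coordinates R X + t. Camera axes: x right, y down, z forward; pixel columns grow to the right and rows downward; lengths in mm; the calibration is good to about 2 mm. A picture is of the moment at which its call begins: read the wrist's pose just before it. camera_info takes no time and is no camera call; for the wrist camera it gives the pose at the moment of the call.
- env.job_done(): hands the job in, once; it reports no verdict.
The state is a dict: "t": time; "joint_pos": joint angles; "qd": joint speeds; "effort": joint torques, N m; "tool_pos": TCP position; "tool_rot": TCP orientation; "contact_force": force on the tool from outside, world axes, zero at the start; "ft_torque": the same for the moment, N m; "width": finger opening in mm.
Only numpy, scipy, OpenCV 4.12 (cv2) and the standard library are available. Lean on these libraries where they do the work, as an engineer would, in place of code of your own. Each camera call takes 0.05 s, during which the arm holds its last target.

TASK

On the jeweller's bench scale, wake the scale by pressing the green key with a fingertip and letting it come up, then zero it by pressing the blue key the same way, and draw back. Press gently, do not touch the red and yellow keys or press on the weighing pan, and leave the bowl on the pan, the burr block, the jar and the hammer where they are.

Things in the scene. Friction and masses are not known exactly. Their poses are not given: they have to be found in the camera images.
- scale: jeweller's bench scale, a grey box 220 mm deep (its x) by 270 mm wide (its y) by 40 mm high, fixed to the bench; the origin is the centre of its underside, on the bench. Its x axis points away from the robot, from the row of keys over the display to the pan, at a yaw of up to about 20 degrees. Flat top at 40 mm. Four round keys stand in a row along y at x = -74 mm, at y = -87, -29, 29 and 87 mm (58 mm apart); which colour stands where varies.
- pan: round steel weighing pan of the scale, 112 mm across; its origin, under its centre, is at x = 44 mm, y = 0, z = 40 mm of the scale; its top is 12 mm above the origin (52 mm above the bench). Fixed; not to be pressed.
- bowl: small white porcelain bowl with a brass ring in it, 66 mm across the rim, 26 mm high, about 90 g, standing loose on the pan; origin at the centre of its underside. Bystander.
- burr_block: loose wooden block 90 x 55 x 30 mm with burrs standing in it (55 mm high in all), on the bench left of the scale; origin at the centre of its underside. Bystander.
- jar: loose closed jar with a black cap, 52 mm across, 70 mm high, on the bench right of the scale; origin at the centre of its underside. Bystander.
- hammer: loose small hammer 200 mm long lying on the bench beyond the scale; origin in its underside. Bystander.
- green_key_base: black collar (40 mm across) of the green key, sunk in the scale's top so that it stands 6 mm proud; origin on the key's axis, 34 mm above the bench. The green cap, 24 mm across, has its top 22 mm above this origin (56 mm above the bench, 10 mm above the collar) when it is up. This key wakes the scale.
- green_key (a joint): how far the green cap is pushed straight down, in m: 0 up, 0.006 fully down. A spring returns it when let go: 1.5 N starts it moving, 5 N takes it fully down; the key works from 0.003 (3.3 N).
- blue_key_base: black collar (40 mm across) of the blue key, sunk in the scale's top so that it stands 6 mm proud; origin on the key's axis, 34 mm above the bench. The blue cap, 24 mm across, has its top 22 mm above this origin (56 mm above the bench, 10 mm above the collar) when it is up. This key zeroes it (tare).
- blue_key (a joint): how far the blue cap is pushed straight down, in m: 0 up, 0.006 fully down. A spring returns it when let go: 1.5 N starts it moving, 5 N takes it fully down; the key works from 0.003 (3.3 N).
- red_key_base: black collar (40 mm across) of the red key, sunk in the scale's top so that it stands 6 mm proud; origin on the key's axis, 34 mm above the bench. The red cap, 24 mm across, has its top 22 mm above this origin (56 mm above the bench, 10 mm above the collar) when it is up. This key switches it off: leave alone.
- red_key (a joint): how far the red cap is pushed straight down, in m: 0 up, 0.006 fully down. A spring returns it when let go: 1.5 N starts it moving, 5 N takes it fully down; the key works from 0.003 (3.3 N).
- yellow_key_base: black collar (40 mm across) of the yellow key, sunk in the scale's top so that it stands 6 mm proud; origin on the key's axis, 34 mm above the bench. The yellow cap, 24 mm across, has its top 22 mm above this origin (56 mm above the bench, 10 mm above the collar) when it is up. This key changes the units: leave alone.
- yellow_key (a joint): how far the yellow cap is pushed straight down, in m: 0 up, 0.006 fully down. A spring returns it when let go: 1.5 N starts it moving, 5 N takes it fully down; the key works from 0.003 (3.3 N).

How it is judged (in metres and radians):
On the way, in this order (a step that is already met when the one before it is completed fails the run):
1. the green key is pressed at least 3 mm while the blue key is up (value of joint green_key above 0.003 m and value of joint blue_key below 0.001 m), for 0.04 s.
2. the green key is up again, the blue one not yet pressed (value of joint each of green_key, blue_key below 0.001 m), for 0.04 s.
3. the blue key is pressed at least 3 mm while the green key is up (value of joint blue_key above 0.003 m and value of joint green_key below 0.001 m), for 0.04 s.
At the end, for the whole second after the job is handed in: all four keys are up (within 1 mm), the bowl stands upright on the pan within 10 mm of its start, the burr block, jar and hammer lie still within 20 mm of theirs (all of step 2 and value of joint each of red_key, yellow_key below 0.001 m and linear speed of each of bowl, burr_block, jar, hammer below 0.02 m/s and distance of bowl from where it was at the start of the episode below 0.01 m and angle between bowl's own z axis and vertical below 0.2 rad and distance of each of burr_block, jar, hammer from where it was at the start of the episode below 0.02 m); the robot touches nothing.
It fails at once if the red or yellow key is touched (over 1 N) (contact force between any of the fingers, the arm and red_key_base above 1 N or contact force between any of the fingers, the arm and yellow_key_base above 1 N).
It fails at once if a key is pressed harder than 20 N (contact force between any of the fingers, the arm and green_key_base above 20 N or contact force between any of the fingers, the arm and blue_key_base above 20 N).
It fails at once if the robot presses on the weighing pan (over 2 N) (contact force between any of the fingers, the arm and pan above 2 N).
It fails at once if the bowl is moved over 10 mm or tipped (distance of bowl from where it was at the start of the episode above 0.01 m or angle between bowl's own z axis and vertical above 0.3 rad).
It fails at once if the burr block, jar or hammer is moved or lifted over 20 mm (distance of any of burr_block, jar, hammer from where it was at the start of the episode above 0.02 m).
It also fails if it takes over 38 s, if anything falls off the work surface, if the arm or the gripper's body presses on something with over 40 N, if the wrist force passes 120 N, or if a joint passes its speed limit or range.

## Working session

There is one attempt and no reset: what is moved stays moved. The work goes in short steps, Python scripts to look and compute and a shell command to move; the robot and the scene stay as the last step left them, time stands still between calls to the robot, and variables do not carry over. Pictures are saved under pics/ and viewed, and the job is handed in when it is done.

```bash
mkdir -p pics; python3 - <<'E'
from cell import env
import cv2
print(env.read_state())
for n in ["scene","top"]:
    f=env.grab_frame(n); cv2.imwrite(f"pics/{n}0.png",f[:,:,::-1]); print(n,env.camera_info(n))
print(env.nose_length)
E
```

```text
{'t': 0.0, 'joint_pos': array([-1.30511954e+00,  8.79508769e-02,  1.37223684e+00, -4.81793904e-06,
        1.68360018e+00, -1.03096733e-01]), 'qd': array([-2.16528597e-04, -2.37310099e-04, -1.14868691e-03, -5.99464757e-05,
       -8.70987779e-05, -1.05920829e-03]), 'effort': array([ 2.26751348e-03, -3.40179420e+01, -3.02427793e+01,  7.20414030e-02,
        3.29855410e-02, -1.77439365e-04]), 'tool_pos': array([ 198.11735464, -512.51836553,  215.31524417]), 'tool_rot': array([-3.14137149e+00,  2.18408148e-03, -1.20202310e+00]), 'contact_force': array([ 0.24076047,  0.04101045, -0.60045916]), 'ft_torque': array([0.012389  , 0.03529559, 0.01753488]), 'width': 93.99516034217203}
scene {'camera_matrix': array([[395.97960023,   0.        , 280.30820473],
       [  0.        , 395.97960023, 215.33122654],
       [  0.        ,   0.        ,   1.        ]]), 'R': array([[-0.36862612,  0.92956259, -0.00530709],
       [ 0.53263098,  0.20653353, -0.82076071],
       [-0.76185236, -0.30538056, -0.57124749]]), 't': array([ 196.12341093, -302.69507242, 1356.37674865])}
top {'camera_matrix': array([[383.24990408,   0.        , 275.20121096],
       [  0.        , 383.24990408, 210.63722955],
       [  0.        ,   0.        ,   1.        ]]), 'R': array([[ 0.02506786, -0.99964209,  0.00934359],
       [-0.99335685, -0.02595812, -0.11210865],
       [ 0.11231106, -0.00647119, -0.99365203]]), 't': array([ 13.20018308, 635.69801803, 754.10315911])}
11.0
```

View pics/top0.png

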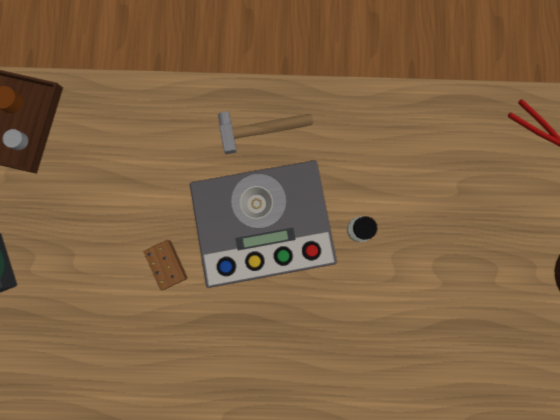

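View pics/scene0.png

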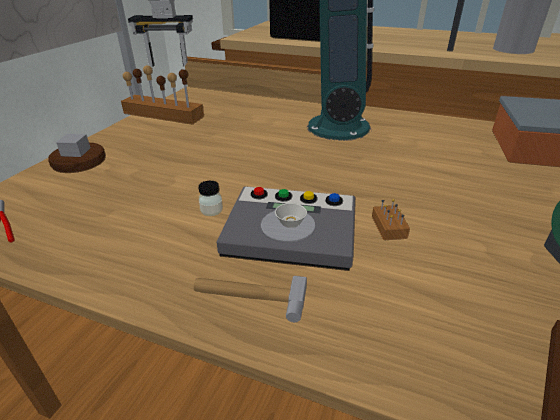

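The top view shows the keys in a row from left to right: blue (226,266), yellow (255,261), green (283,256) and red (312,251). Next I'll refine the caps by colour centroid.

```bash
cat > h.py <<'E'
import numpy as np, cv2
from cell import env
def back(ci,u,v,z):
    K,R,t=ci["camera_matrix"],ci["R"],ci["t"]
    d=R.T@np.linalg.solve(K,[u,v,1]); c=-R.T@t
    return c+d*(z-c[2])/d[2]
def proj(ci,X):
    p=ci["camera_matrix"]@(ci["R"]@np.array(X)+ci["t"]); return p[:2]/p[2]
HUE=dict(blue=(105,130),yellow=(18,30),green=(50,85),red=(0,8))
def caps(img,box):
    x0,y0,x1,y1=box; hsv=cv2.cvtColor(img[y0:y1,x0:x1],cv2.COLOR_RGB2HSV); o={}
    for n,(a,b) in HUE.items():
        m=((hsv[...,0]>=a)&(hsv[...,0]<=b)&(hsv[...,1]>150)&(hsv[...,2]>50)).astype(np.uint8)
        k,l,s,c=cv2.connectedComponentsWithStats(m)
        if k<2: continue
        i=1+np.argmax(s[1:,4]); o[n]=(c[i][0]+x0,c[i][1]+y0,s[i,4])
    return o
E
python3 - <<'E'
from h import *
for n,box in [("top",(205,235,330,282)),("scene",(245,180,350,210))]:
    img=cv2.imread(f"pics/{n}0.png")[:,:,::-1].copy(); ci=env.camera_info(n)
    c=caps(img,box); P={}
    for k,(u,v,a) in c.items(): P[k]=back(ci,u,v,55)[:2]; print(n,k,round(u,1),round(v,1),a,P[k].round(1))
    d=P["blue"]-P["red"]; print(np.linalg.norm(d),np.degrees(np.arctan2(-d[0],d[1])))
x=cv2.imread("pics/top0.png")[230:290,195:345]; cv2.imwrite("pics/c0.png",cv2.resize(x,None,fx=5,fy=5,interpolation=2))
E
```

```text
top blue 225.3 266.1 130 [520.1 125.3]
top yellow 254.1 260.9 137 [531.8  68.8]
top green 282.7 255.5 114 [543.9  12.4]
top red 311.4 250.2 130 [555.7 -44.4]
173.3940353934549 11.852779574794658
scene blue 333.9 197.5 77 [528.9 127.6]
scene yellow 308.2 195.2 83 [540.4  71.2]
scene green 283.3 193.1 73 [552.1  15.5]
scene red 258.3 190.9 65 [563.7 -41.4]
172.47755230891903 11.64995038456132
```

View pics/c0.png

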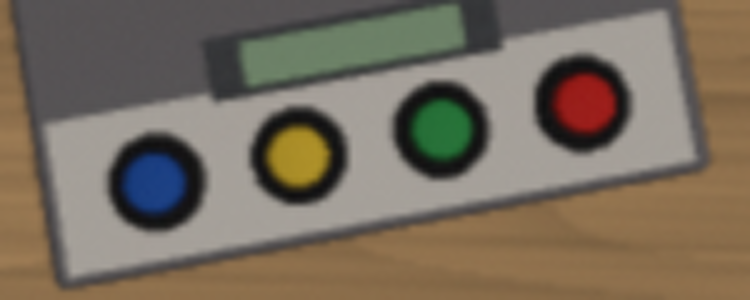

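```bash
for i in 1; do python3 -m handwheel '[{"gripper":0,"xyz":[-0.03,-0.042,0],"turn":[0,0,0]},{"gripper":0,"xyz":[-0.03,-0.042,0],"turn":[0,0,0]},{"gripper":0,"xyz":[-0.03,-0.042,0],"turn":[0,0,0]},{"gripper":0,"xyz":[-0.03,-0.042,0],"turn":[0,0,0]},{"gripper":0,"xyz":[-0.03,-0.042,0],"turn":[0,0,0]}]' 20; done
python3 -m handwheel '[{"gripper":0,"xyz":[-0.03,-0.042,0],"turn":[0,0,0]},{"gripper":0,"xyz":[-0.03,-0.042,0],"turn":[0,0,0]},{"gripper":0,"xyz":[-0.03,-0.042,0],"turn":[0,0,0]},{"gripper":0,"xyz":[-0.03,-0.042,0],"turn":[0,0,0]},{"gripper":0,"xyz":[-0.03,-0.042,0],"turn":[0,0,0]}]'
```

```text
t: 0.72
tool_pos: [340.6, -295.7, 216.0]
tool_rot: [3.142, 0.0, -1.202]
contact_force: [0.5, 0.6, -0.2]
width: 47.2
t: 1.35
tool_pos: [482.4, -80.2, 216.0]
tool_rot: [3.141, 0.0, -1.202]
contact_force: [0.7, -0.8, 0.0]
width: 1.0
```

```bash
python3 -m handwheel '[{"gripper":0,"xyz":[-0.03,-0.042,0],"turn":[0,0,0]},{"gripper":0,"xyz":[-0.03,-0.042,0],"turn":[0,0,0]},{"gripper":0,"xyz":[0,0,0],"turn":[0,0,0]},{"gripper":0,"xyz":[0,0,0],"turn":[0,0,0]}]'
python3 - <<'E'
from h import *
s=env.read_state(); ci=env.camera_info("wrist"); f=env.grab_frame("wrist"); cv2.imwrite("pics/w1.png",f[:,:,::-1])
np.save("w1.npy",ci,allow_pickle=True)
print(s["tool_pos"],s["tool_rot"],s["width"],s["contact_force"],ci)
for n,p in dict(blue=(520,125,56),green=(544,12.4,56),tip=(*s["tool_pos"][:2],s["tool_pos"][2]-11)).items(): print(n,proj(ci,p))
E
```

```text
t: 1.85
tool_pos: [538.1, 4.2, 215.8]
tool_rot: [3.14, -0.0, -1.202]
contact_force: [0.0, 1.3, 0.2]
width: 0.4
[538.12618962   4.18856554 215.8435755 ] [ 3.13988905e+00 -3.06917940e-05 -1.20168566e+00] 0.39990483084800316 [0.01172419 1.33990788 0.16145736] {'camera_matrix': array([[377.6233143 ,   0.        , 276.62450505],
       [  0.        , 377.6233143 , 208.05681976],
       [  0.        ,   0.        ,   1.        ]]), 'R': array([[ 3.60825491e-01, -9.32633121e-01, -6.53328633e-04],
       [-9.02375577e-01, -3.49295999e-01,  2.52409632e-01],
       [-2.35633788e-01, -9.04862818e-02, -9.67620251e-01]]), 't': array([-189.3162117 ,  460.57672265,  516.44101785])}
blue [140.59540495 164.14946403]
green [271.375074   184.79254909]
tip [278.23186535 257.91805441]
```

View pics/w1.png

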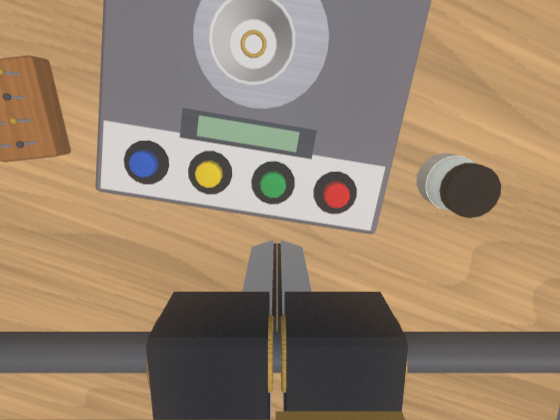

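The wrist view shows blue at about (144,163), yellow (209,174), green (272,184) and red (337,195), with the closed fingertips at (278,245).

```bash
python3 - <<'E'
from h import *
ci=np.load("w1.npy",allow_pickle=True).item()
img=cv2.imread("pics/w1.png")[:,:,::-1].copy(); c=caps(img,(110,125,380,230))
for k,(u,v,a) in c.items(): print(k,round(u,1),round(v,1),a,back(ci,u,v,55.5).round(1))
E
```

```text
blue 142.0 163.7 469 [520.7 124.2  55.5]
yellow 208.2 174.1 562 [532.8  67.4  55.5]
red 336.6 195.0 495 [556.2 -45.   55.5]
```

```bash
python3 -m handwheel '[{"gripper":0,"xyz":[-0.005,-0.0085,0.03],"turn":[0,0,0]},{"gripper":0,"xyz":[0,0,0.04],"turn":[0,0,0]},{"gripper":0,"xyz":[0,0,0.04],"turn":[0,0,0]},{"gripper":0,"xyz":[0,0,0.022],"turn":[0,0,0]},{"gripper":0,"xyz":[0,0,0],"turn":[0,0,0]}]'
python3 - <<'E'
from h import *
s=env.read_state(); ci=env.camera_info("wrist"); f=env.grab_frame("wrist"); cv2.imwrite("pics/w2.png",f[:,:,::-1])
print(s["tool_pos"],s["contact_force"])
for n,p in dict(green=(544.2,12,56),tip=(*s["tool_pos"][:2],s["tool_pos"][2]-11)).items(): print(n,proj(ci,p))
E
```

```text
t: 2.52
tool_pos: [542.6, 10.9, 82.4]
tool_rot: [3.137, 0.002, -1.204]
contact_force: [-0.4, -0.0, -0.8]
width: 0.5
[542.58068732  10.90537437  82.40748729] [-0.37302216 -0.02471732 -0.78826787]
green [277.37317724 243.71974508]
tip [278.22765169 257.82064407]
```

View pics/w2.png

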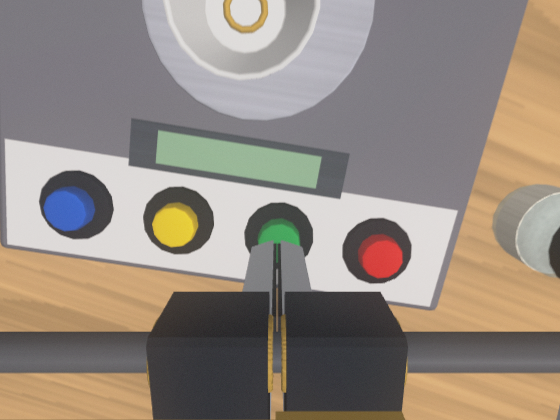

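The green cap lies under the fingertips: its centre is at about (279,238) and the tip's front edge at (277,244). I'll shift 2 mm forward and go down in small steps.

```bash
python3 -m handwheel '[{"gripper":0,"xyz":[-0.0005,-0.002,0.006],"turn":[0,0,0]},{"gripper":0,"xyz":[0,0,0.006],"turn":[0,0,0]},{"gripper":0,"xyz":[0,0,0],"turn":[0,0,0]},{"gripper":0,"xyz":[0,0,0],"turn":[0,0,0]}]'
```

```text
t: 3.08
tool_pos: [546.6, 13.4, 72.7]
tool_rot: [-3.141, -0.0, -1.202]
contact_force: [0.4, 0.2, -0.2]
width: 0.5
```

```bash
python3 -m handwheel '[{"gripper":0,"xyz":[0,0,0.002],"turn":[0,0,0]},{"gripper":0,"xyz":[0,0,0.002],"turn":[0,0,0]},{"gripper":0,"xyz":[0,0,0],"turn":[0,0,0]}]'
```

```text
t: 3.45
tool_pos: [546.2, 13.4, 68.2]
tool_rot: [3.141, 0.0, -1.202]
contact_force: [0.0, 0.3, 0.3]
width: 0.7
```

```bash
python3 -m handwheel '[{"gripper":0,"xyz":[0.0005,0.002,0],"turn":[0,0,0]},{"gripper":0,"xyz":[0,0,0.0015],"turn":[0,0,0]},{"gripper":0,"xyz":[0,0,0.0015],"turn":[0,0,0]},{"gripper":0,"xyz":[0,0,0],"turn":[0,0,0]}]'
```

```text
t: 3.95
tool_pos: [544.8, 12.1, 65.7]
tool_rot: [-3.142, -0.0, -1.202]
contact_force: [-0.4, -0.3, 2.3]
width: 0.5
```

```bash
python3 -m handwheel '[{"gripper":0,"xyz":[0,0,0.0015],"turn":[0,0,0]},{"gripper":0,"xyz":[0,0,0.0015],"turn":[0,0,0]},{"gripper":0,"xyz":[0,0,0],"turn":[0,0,0]},{"gripper":0,"xyz":[0,0,0],"turn":[0,0,0]}]'; python3 - <<'E'
from h import *
s=env.read_state(); print(s["tool_pos"],s["contact_force"])
E
```

```text
t: 4.45
tool_pos: [544.8, 12.1, 62.7]
tool_rot: [-3.141, -0.0, -1.202]
contact_force: [-1.3, -1.0, 4.1]
width: 0.1
[544.80263333  12.0753097   62.69205905] [-1.34473288 -0.99170236  4.05577064]
```

```bash
python3 -m handwheel '[{"gripper":0,"xyz":[0,0,0.001],"turn":[0,0,0]},{"gripper":0,"xyz":[0,0,0],"turn":[0,0,0]}]'; python3 - <<'E'
from h import *
print(env.read_state()["contact_force"])
f=env.grab_frame("wrist"); cv2.imwrite("pics/w3.png",f[:,:,::-1])
E
python3 -m handwheel '[{"gripper":0,"xyz":[0,0,-0.01],"turn":[0,0,0]},{"gripper":0,"xyz":[0,0,-0.03],"turn":[0,0,0]},{"gripper":0,"xyz":[0,0,0],"turn":[0,0,0]},{"gripper":0,"xyz":[0,0,0],"turn":[0,0,0]}]'
```

```text
t: 4.7
tool_pos: [544.8, 12.1, 61.6]
tool_rot: [-3.141, -0.0, -1.202]
contact_force: [-2.3, -0.6, 5.2]
width: 0.2
[-2.3013293  -0.62648755  5.17298062]
t: 5.25
tool_pos: [544.2, 12.4, 100.4]
tool_rot: [3.14, 0.001, -1.202]
contact_force: [-0.3, -0.3, 1.0]
width: 0.5
```

View pics/w3.png

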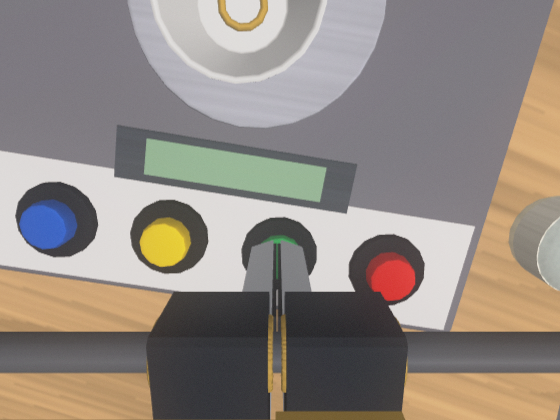

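Green was pressed about 5 mm at 5.2 N (in the picture only a sliver of the sunken cap shows at (277,238)) and has been released. Now to blue, passing 33 mm above yellow.

```bash
python3 -m handwheel '[{"gripper":0,"xyz":[-0.038,-0.006,0],"turn":[0,0,0]},{"gripper":0,"xyz":[-0.038,-0.006,0],"turn":[0,0,0]},{"gripper":0,"xyz":[-0.037,-0.006,0],"turn":[0,0,0]},{"gripper":0,"xyz":[0,0,0],"turn":[0,0,0]},{"gripper":0,"xyz":[0,0,0],"turn":[0,0,0]}]'
python3 - <<'E'
from h import *
s=env.read_state(); ci=env.camera_info("wrist"); f=env.grab_frame("wrist"); cv2.imwrite("pics/w4.png",f[:,:,::-1])
print(s["tool_pos"],s["contact_force"])
c=caps(f,(150,120,560,400))
print({k:back(ci,*v[:2],55.5).round(1) for k,v in c.items()})
E
```

```text
t: 5.88
tool_pos: [520.3, 123.6, 100.3]
tool_rot: [3.14, -0.0, -1.202]
contact_force: [-0.3, -0.3, -0.6]
width: 0.5
[520.25961776 123.55709409 100.28127823] [-0.25544509 -0.33693762 -0.61100661]
{'blue': array([523.1, 125.7,  55.5]), 'yellow': array([533.5,  69.6,  55.5]), 'red': array([555.9, -40.2,  55.5])}
```

View pics/w4.png

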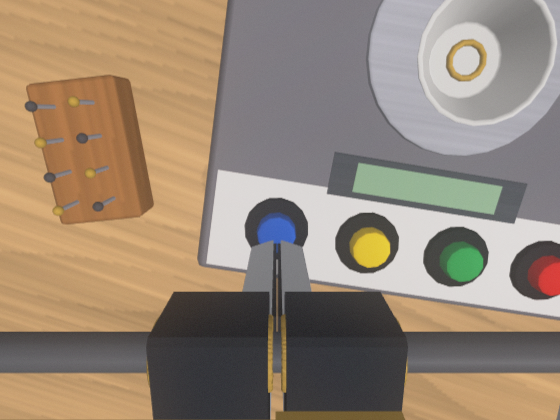

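Blue's cap (277,232) is lined up with the tips at (277,244), and green has come up again. Going down.

```bash
python3 -m handwheel '[{"gripper":0,"xyz":[-0.001,-0.0005,0.015],"turn":[0,0,0]},{"gripper":0,"xyz":[0,0,0.01],"turn":[0,0,0]},{"gripper":0,"xyz":[0,0,0.005],"turn":[0,0,0]},{"gripper":0,"xyz":[0,0,0],"turn":[0,0,0]},{"gripper":0,"xyz":[0,0,0],"turn":[0,0,0]}]'
```

```text
t: 6.55
tool_pos: [521.2, 125.2, 71.8]
tool_rot: [-3.141, -0.0, -1.202]
contact_force: [-0.1, -0.4, 0.1]
width: 0.4
```

```bash
python3 -m handwheel '[{"gripper":0,"xyz":[0,0,0.002],"turn":[0,0,0]},{"gripper":0,"xyz":[0,0,0.002],"turn":[0,0,0]},{"gripper":0,"xyz":[0,0,0],"turn":[0,0,0]},{"gripper":0,"xyz":[0,0,0],"turn":[0,0,0]}]'
```

```text
t: 7.05
tool_pos: [520.9, 125.2, 67.5]
tool_rot: [3.142, -0.0, -1.202]
contact_force: [0.3, -0.5, 0.4]
width: 0.1
```

```bash
python3 -m handwheel '[{"gripper":0,"xyz":[0,0,0.0015],"turn":[0,0,0]},{"gripper":0,"xyz":[0,0,0.0015],"turn":[0,0,0]},{"gripper":0,"xyz":[0,0,0],"turn":[0,0,0]},{"gripper":0,"xyz":[0,0,0],"turn":[0,0,0]}]'
```

```text
t: 7.55
tool_pos: [521.0, 125.2, 64.8]
tool_rot: [-3.141, -0.0, -1.202]
contact_force: [-1.0, 0.0, 2.8]
width: 0.2
```

```bash
python3 -m handwheel '[{"gripper":0,"xyz":[0,0,0.0015],"turn":[0,0,0]},{"gripper":0,"xyz":[0,0,0.001],"turn":[0,0,0]},{"gripper":0,"xyz":[0,0,0],"turn":[0,0,0]},{"gripper":0,"xyz":[0,0,0],"turn":[0,0,0]}]'
```

```text
t: 8.05
tool_pos: [521.0, 125.2, 62.1]
tool_rot: [-3.141, -0.0, -1.202]
contact_force: [-1.3, 0.4, 3.7]
width: 0.4
```

```bash
python3 -m handwheel '[{"gripper":0,"xyz":[0,0,0.0008],"turn":[0,0,0]},{"gripper":0,"xyz":[0,0,0],"turn":[0,0,0]},{"gripper":0,"xyz":[0,0,0],"turn":[0,0,0]}]'; python3 - <<'E'
from h import *
print(env.read_state()["contact_force"])
f=env.grab_frame("wrist"); cv2.imwrite("pics/w5.png",f[:,:,::-1])
E
```

```text
t: 8.43
tool_pos: [521.0, 125.2, 61.3]
tool_rot: [-3.141, -0.0, -1.202]
contact_force: [-1.2, 0.7, 5.1]
width: 0.8
[-1.17613654  0.65525655  5.10412666]
```

View pics/w5.png

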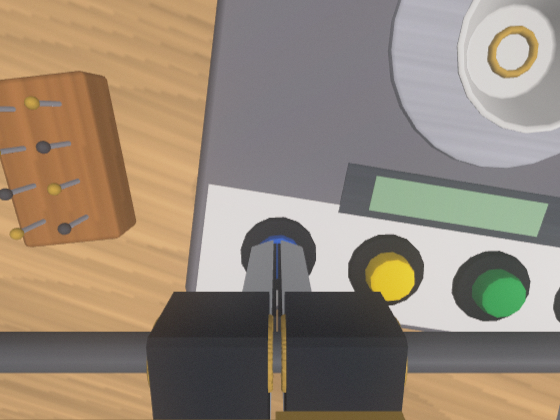

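Blue is pressed: only a sliver of it shows at (277,240), and green at (498,293) stands up. Now I draw back: up first, then toward the robot.

```bash
python3 -m handwheel '[{"gripper":0,"xyz":[0,0,-0.01],"turn":[0,0,0]},{"gripper":0,"xyz":[0,0,-0.04],"turn":[0,0,0]},{"gripper":0,"xyz":[0,0,-0.05],"turn":[0,0,0]},{"gripper":0,"xyz":[0,0.03,-0.03],"turn":[0,0,0]},{"gripper":0,"xyz":[0,0.03,0],"turn":[0,0,0]}]'
python3 -m handwheel '[{"gripper":0,"xyz":[0,0.02,0],"turn":[0,0,0]},{"gripper":0,"xyz":[0,0,0],"turn":[0,0,0]},{"gripper":0,"xyz":[0,0,0],"turn":[0,0,0]},{"gripper":0,"xyz":[0,0,0],"turn":[0,0,0]}]'
python3 - <<'E'
from h import *
for n in("wrist","scene"):
    f=env.grab_frame(n); cv2.imwrite(f"pics/{n}6.png",f[:,:,::-1])
s=env.read_state(); print(s["tool_pos"],s["contact_force"],abs(s["qd"]).max())
E
```

```text
t: 9.1
tool_pos: [465.9, 103.4, 194.3]
tool_rot: [-3.136, -0.002, -1.202]
contact_force: [-1.2, 0.9, -0.8]
width: 0.0
t: 9.6
tool_pos: [446.8, 96.5, 190.8]
tool_rot: [3.141, 0.0, -1.202]
contact_force: [0.0, -0.6, 1.3]
width: 0.7
[446.68121987  96.48500534 190.80056786] [-0.34082388 -0.43766932 -0.24780729] 0.004359819993903774
```

View pics/wrist6.png

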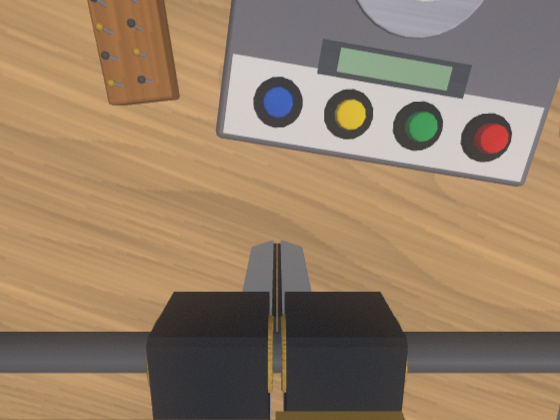

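View pics/scene6.png

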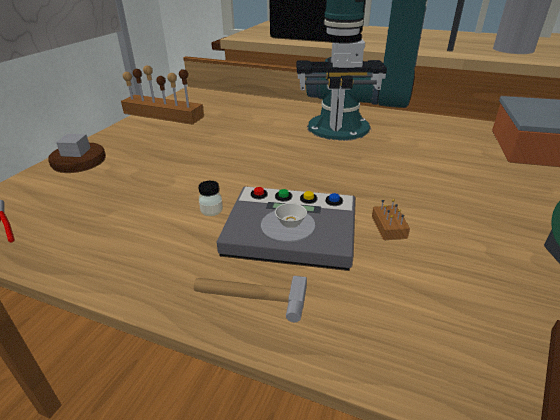

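In the scene view all four keys are up, and the bowl (291,215), jar (210,197), block (390,221) and hammer (250,292) are where they were at the start. The arm is clear, so I'm handing in.

```bash
python3 -c "
from cell import env
env.job_done()"
```

```text
the job is handed in; nothing more can be done
```

I woke the scale with the green key and then zeroed it with the blue key, pressing with the closed fingertips. I drew back about 75 mm toward the robot and 130 mm up, and handed the job in at about 9.7 s. The hand-in gave no verdict.

- **Green key:** it went down about 5 mm at 5.2 N, judged from the tool height and the measured force. The wrist picture from over the blue key showed it up again before I pressed blue.
- **Blue key:** it also went down about 5 mm, at 5.1 N, with the green key up in the picture taken at that moment.
- **Other keys and pan:** I passed about 33 mm above the yellow key and stayed clear of the red key and the pan.
- **Last pictures:** all four keys look up, and the bowl, burr block, jar and hammer are where they started, compared by eye. The force reading was only noise, under 1 N.

**One disagreement:** the scene camera put the keys about 8 mm farther out in x than the top and wrist cameras, probably because it sees the sides of the caps. I used the top and wrist values, which agreed within about 1.5 mm.

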